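# Draw a plug-in spring unit to its mark and hold it for the reading

## Task

Plug the loose spring unit fully home into the rectangular socket of the bench base, with its rod pointing out over the base's long foot. Then pull the rod out by its knob, against the inner spring, until the dark ring mark on the rod stands at the mouth of the collar (40 mm of pull), without overdrawing it to its stop, and finish while still holding it there. Leave the vials, tape roll and beaker where they are.

Things in the scene. Friction and masses are not known exactly. Their poses are not given: they have to be found in the camera images.
- base: Metal bench base fixed to the bench, put up in a new place and direction each time. Block 86 x 66 x 32 mm (x, y, z), with a long low foot plate (46 mm wide, 8 mm high) running from the block along the base's -x to 171 mm from the origin. Origin at the bench, under the middle of the block; z up.
- socket (a point): Middle of the socket's mouth, on the block's top (32 mm above the bench). Socket: straight rectangular hole 38.5 mm along the base's x by 26.5 mm along its y, 26 mm deep, rim chamfered 2.5 mm. It has the base's axes.
- unit: Loose spring unit, about 0.38 kg, upright on its plug. Origin: middle of the plug's underside, z up. White block plug 36 (x) x 24 (y) x 24 mm high, lowest 6 mm stepped in 2 mm a side; on it a grey housing x -36 to +48, 32 wide (y), z 24 to 60 mm, flat sides, to be gripped across y. When home, the housing sits on the block (origin 8 mm above the bench).
- mouth (a point): Mouth of the unit's steel collar (21 mm in diameter), 42 mm from the unit's origin along its -x, 41 mm above it; here the rod comes out along the unit's -x.
- shoulder (a point): On the spring unit: middle of the housing's underside, at the top of the plug (24 mm above the unit's origin); at the socket's mouth when home.
- knob (a point): Middle of the pull knob at the rod's end: ribbed metal cylinder 20 mm in diameter and 28 mm long along the rod, then an end flange 28 mm in diameter and 4 mm thick. 68 mm from the unit's origin along its -x with the rod in, 41 mm above the unit's origin; free to pinch from above across the unit's y.
- rod (a joint): How far the rod is pulled out along the unit's -x, in m: 0 = in (sprung rest); 0.040 = the 6 mm wide dark ring mark, hidden before, is centred on the collar's mouth; stop at 0.065. The spring pulls back with 3.3 N at 0, rising to 7.7 N at the mark; let go, the rod runs back in.
- vial_dark: Bystander: sample vial with black cap, 24 mm wide, 52 mm high; origin under its centre.
- vial_pale: Bystander: sample vial with white cap, 24 mm wide, 52 mm high; origin under its centre.
- tape: Bystander: flat roll of marking tape, 70 mm wide, 18 mm high; origin under its centre.
- beaker: Bystander: glass beaker, 56 mm wide, 69 mm high; origin under its centre.
Not all that is in view belongs to the job. There is more than one size of the unit; the job needs the smaller. Of the things that look like the base, the larger one is meant.

How it is judged:
By the outcome, as a careful person would: the job done as asked, in the order asked, and still so for the second after the job is handed in, while the arm keeps its last pose, push and grip.
It also fails if it takes over 64 s, if anything falls off the work surface, if the arm or the gripper's body presses on something with over 40 N, if the wrist force passes 120 N, or if a joint passes its speed limit or range.

## Robot

A 6-joint arm with a two-finger parallel gripper is mounted at the origin on a cart in front of the work surface, level with it; the furniture and walls round the work are solid. World frame = base frame: x ahead of the robot, y to its left, z up, the work surface at z = 0. Lengths are in m, angles in rad, forces in N, time in s.
With the tool pointing down it reaches from about 0.35 to 0.775 m from the base axis. Payload 5.5 kg.
Tool frame: the origin (TCP) lies on the centre line of the jaws, within the pads' length; the fingertips stand 11 mm ahead of it and the grasp point (between the pads) lies 8 mm behind it; z points along the fingers, y is the line along which they close (so a half turn about z gives the same grasp; the last joint's range is limited). The gripper opens to 85 mm and grips with 20 to 120 N. Pads are 22 mm wide; open, the fingers measure 114 mm over their backs; the gripper's body (76 mm by 85 mm) begins 54 mm behind the grasp point. The pads swing forward as they close: fully open they stand 13 mm farther back than shut.
Start: joints at [1.095, 0.313, 0.046, 1.304, 0, 1.431], TCP at [0.19, 0.543, 0.242] pointing down, gripper open.
Joint ranges: [-2.76, 2.76], [-0.86, 1.69], [-1.03, 1.26], [-2.2, 2.34], [-1.47, 1.5], [-3.14, 3.14]. Speed limits (rad/s): [2.57, 2.57, 3.14, 3.14, 3.14, 3.14].

## Interface

Orientations are given as a unit quaternion [w, x, y, z].
In Python, from workcell import get_state, eyes, env gives the robot as it stands.
- The arm moves only by the shell command python3 -m inch 'ROWS' [OPENING] [FORCE]. ROWS is JSON, one flat list of numbers, 4 for each row, row after row: the shift along the tool's x, y, z in cm, then the turn about the tool's z in rad. A call has exactly 5 rows; each row shifts and turns the commanded pose from where the row before left it, along the tool's axes as they then stand; what a row does not reach is not made up. A row lasts 1/12 s, in which the tool goes at most 41.7 mm and 7.16 degrees, less where a joint would pass 70% of its speed; a pose out of reach is approached as far as the arm can. A call is refused whole if a number of a shift passes 4.17 or a number of a turn 0.125, either way. A call with a gripper value outside its range is refused whole. OPENING is the opening, from -1 (shut) to 1 (fully open), set as the call begins (- or left out, the last holds). The fingers move at their own pace and stop on an object; FORCE is the grip in N (left out, the last holds). Time passes only in rows, so rows that do not move let the fingers close, or fill a call up. It gives the time, the measured TCP pose, the force, the opening and the grip force at its end, in the units of the state.
- get_state(): the state, without advancing time (a new reading comes with each control period).
- eyes.read_camera(name): name is "scene" or "top"; returns the picture (420x560x3 uint8, red, green, blue); there is no depth.
- eyes.camera_info(name): a dict with "fovy" (degrees; the focal length in pixels is half the picture's height over the tangent of half this angle, whatever the lens; pixels are square), "cx", "cy" (the principal point, pixels), "D" ([k1, k2, p1, p2, k3] as OpenCV has them; the pictures are not rectified), "xyz" and "orientation" of the camera in the world. Camera axes: x right, y down, z forward; pixel columns grow to the right and rows downward; lengths in m; the calibration is good to about 2 mm. A picture is of the moment at which its call begins. camera_info takes no time and is no camera call.
- env.hand_in(): hands the job in; it is judged then, once.
The state is a dict: "clock": time; "joint_pos": joint angles; "qvel": joint speeds; "tau": joint torques, N m; "tcp_pos": TCP position; "orientation": TCP orientation; "wrist_force": force on the tool from outside, world axes, zero at the start; "ft_torque": the same for the moment, N m; "finger_gap": finger opening in m; "grip_force": force on a finger pad.
Only numpy, scipy, OpenCV 4.12 (cv2) and the standard library are available. Lean on these libraries where they do the work, as an engineer would, in place of code of your own. Each camera call takes 0.05 s, during which the arm holds its last target. There are 200 camera calls.

## Working session

There is one attempt and no reset: what is moved stays moved. The work goes in short steps, Python scripts to look and compute and a shell command to move; the robot and the scene stay as the last step left them, time stands still between calls to the robot, and variables do not carry over. Pictures are saved under pics/ and viewed, at most 10 in all, crops included, and the job is handed in when it is done.

```bash
mkdir -p pics
cat > h.py <<'E'
import numpy as np, cv2
from scipy.spatial.transform import Rotation as R
from workcell import get_state, eyes, env
def cam(n):
    i=eyes.camera_info(n); f=210/np.tan(np.radians(i["fovy"])/2)
    K=np.array([[f,0,i["cx"]],[0,f,i["cy"]],[0,0,1.]]); q=i["orientation"]
    return K,np.array(i["D"],float),np.array(i["xyz"]),R.from_quat([q[1],q[2],q[3],q[0]]).as_matrix()
def proj(n,P):
    K,D,t,M=cam(n); rv=cv2.Rodrigues(M.T)[0]
    return cv2.projectPoints(np.atleast_2d(np.array(P,float)),rv,-M.T@t,K,D)[0][:,0]
def back(n,uv,z):
    K,D,t,M=cam(n); p=cv2.undistortPoints(np.array(uv,float).reshape(-1,1,2),K,D)[:,0]
    d=np.c_[p,np.ones(len(p))]@M.T; return t+d*((z-t[2])/d[:,2])[:,None]
def snap(n,fn,crop=None,s=1):
    im=eyes.read_camera(n)[:,:,::-1].copy(); cv2.imwrite('pics/raw_'+fn,im)
    if crop: x0,y0,x1,y1=crop; im=im[y0:y1,x0:x1]
    cv2.imwrite('pics/'+fn,cv2.resize(im,None,fx=s,fy=s,interpolation=cv2.INTER_CUBIC));
E
python3 - <<'E'
from h import *
snap('top','t1.png',s=1.42); snap('scene','s1.png',s=1.42)
s=get_state(); print(s)
for n in('top','scene'): print(cam(n)[2],cam(n)[3].round(2).tolist(),cam(n)[0][0,0])
E
```

```text
{'clock': 0.1, 'joint_pos': array([1.09540187e+00, 3.13929610e-01, 4.50823152e-02, 1.30361412e+00,
       2.22076940e-06, 1.43120423e+00]), 'qvel': array([ 0.00092157, -0.00085491,  0.00256279,  0.00021425,  0.00082348,
        0.00016201]), 'tau': array([ 3.42694439e-03, -4.81725097e+01,  2.99243402e+01,  1.27309104e-02,
       -1.16973088e-04,  8.35491932e-06]), 'tcp_pos': array([0.18927503, 0.54248034, 0.24149138]), 'orientation': array([-2.53044270e-04,  1.67113357e-01,  9.85937337e-01, -7.93156113e-04]), 'wrist_force': array([-0.88486772,  0.16361847, -0.3333524 ]), 'ft_torque': array([ 0.04369247,  0.04133888, -0.01642398]), 'grip_force': 0.0, 'finger_gap': 0.08556030641040507}
[ 0.29425764 -0.05932027  1.65037442] [[-0.0, -0.98, 0.21], [-1.0, -0.0, -0.01], [0.01, -0.21, -0.98]] 508.0084803169329
[0.20999122 0.56815068 0.90303966] [[-0.83, -0.41, 0.37], [-0.55, 0.63, -0.55], [-0.01, -0.66, -0.75]] 410.62857926874943
```

View pics/t1.png

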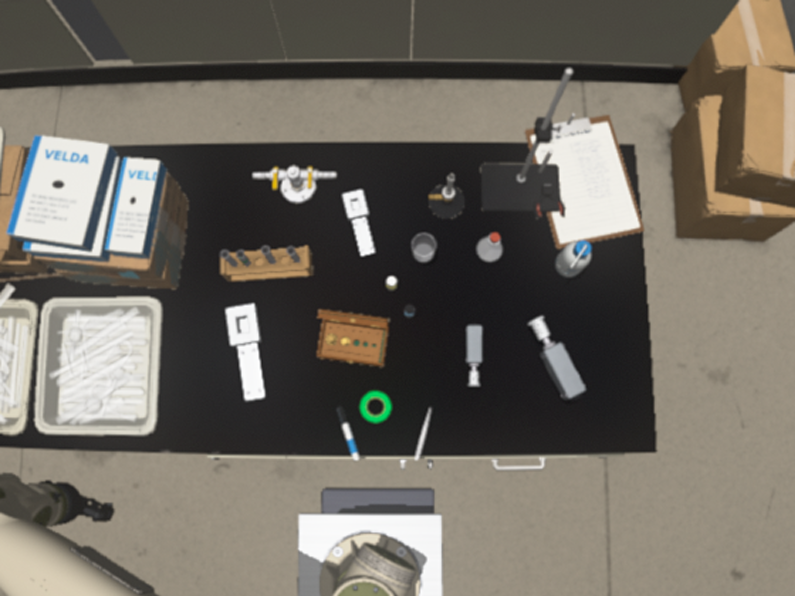

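View pics/s1.png

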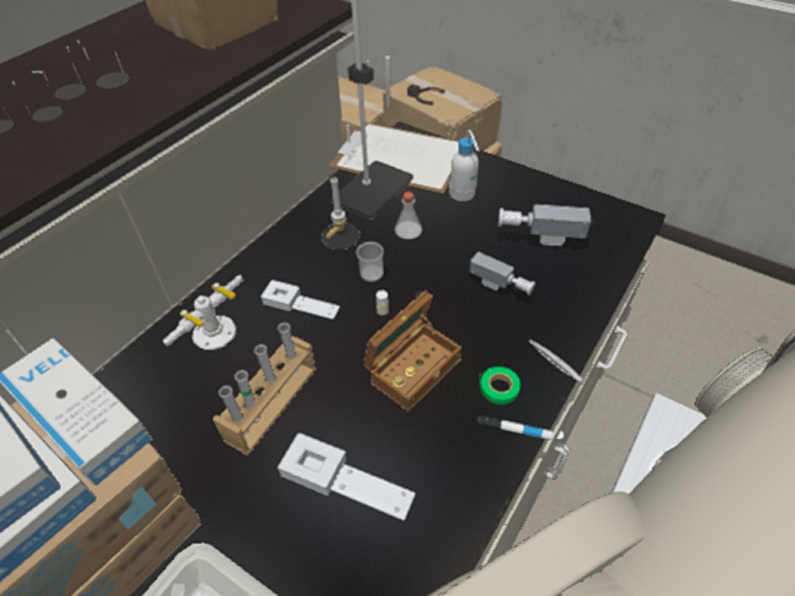

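The top view (795 px wide) shows the candidates:
- **Units:** small at (474,355), larger at (557,358).
- **Bases:** larger at (243,350), smaller at (357,220).

By the description I choose the small unit at (474,355) and the large base at (243,350). Next is a close crop of both.

Run:
```python
from h import *
T=cv2.imread('pics/raw_t1.png');S=cv2.imread('pics/raw_s1.png')
def c(im,x0,y0,s):
    w,h=400//s,300//s
    o=cv2.resize(im[y0:y0+h,x0:x0+w],(400,300),interpolation=cv2.INTER_CUBIC)
    for x in range(-(-x0//10)*10,x0+w,10):
        X=int((x-x0+.5)*s); cv2.line(o,(X,0),(X,6),(0,255,255),1)
        if x%20==0: cv2.putText(o,str(x),(X-8,16),0,.33,(0,255,255),1)
    for y in range(-(-y0//10)*10,y0+h,10):
        Y=int((y-y0+.5)*s); cv2.line(o,(0,Y),(6,Y),(0,255,255),1); cv2.putText(o,str(y),(8,Y+4),0,.33,(0,255,255),1)
    return o
cv2.imwrite('pics/c1.png',np.vstack([np.hstack([c(T,294,220,5),c(T,120,210,4)]),np.hstack([c(S,313,160,5),c(S,194,298,4)])]))
# scale estimate for both bases (raw px) and units
print(back('top',[(334,229),(334,271)],.05),back('top',[(170,215),(178,281)],.02),back('top',[(250,134),(258,179)],.02))
```

```text
[[ 0.56509075 -0.2364304   0.05      ]
 [ 0.43082112 -0.2337556   0.05      ]] [[0.61643807 0.29831116 0.02      ]
 [0.4005259  0.2637024  0.02      ]] [[0.8970911  0.03815523 0.02      ]
 [0.73859281 0.00935374 0.02      ]]
```

View pics/c1.png

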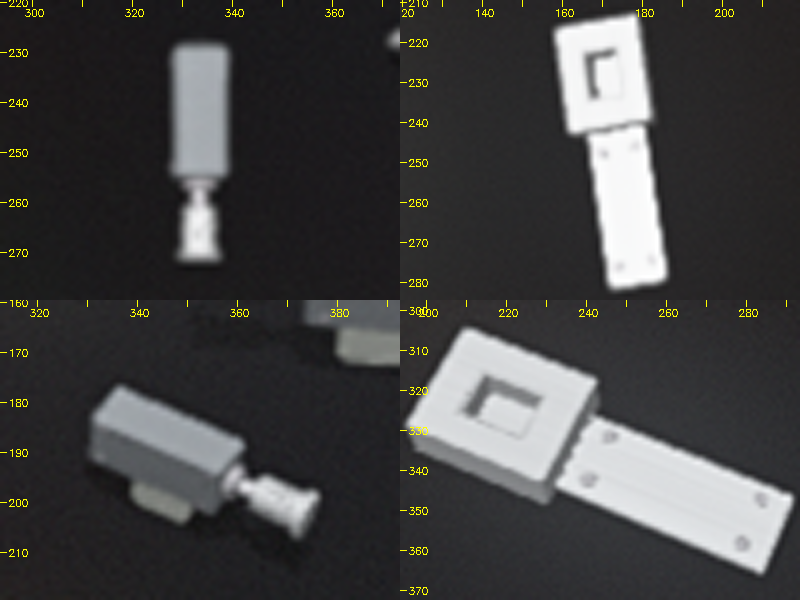

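The crop matches the description. The unit is about 134 mm long with its rod towards world -x, and the base is about 218 mm long with its foot also towards -x. I'll fit poses from the corners.

```bash
cat > fit.py <<'E'
from h import *
from scipy.optimize import least_squares
def px(P,x0,y0,s,ox,oy): return [((a-ox+.5)/s-.5+x0,(b-oy+.5)/s-.5+y0) for a,b in P]
def fit(obs,init):  # obs: (cam, model pts, pixels)
    def res(p):
        c,s=np.cos(p[2]),np.sin(p[2]); r=[]
        for n,m,u in obs:
            m=np.array(m,float); W=np.c_[p[0]+c*m[:,0]-s*m[:,1],p[1]+s*m[:,0]+c*m[:,1],m[:,2]]
            r.append((proj(n,W)-np.array(u)).ravel())
        return np.concatenate(r)
    o=least_squares(res,init,loss='soft_l1',x_scale=[.01,.01,.05]); return o.x,res(o.x).round(1)
E
python3 - <<'E'
from fit import *
b=[(.043,.033,.032),(.043,-.033,.032),(-.043,-.033,.032),(-.043,.033,.032)]
f=[(-.171,-.023,.008),(-.171,.023,.008)]
bt=px([(555,29),(637,14),(653,121),(568,134),(666,278),(611,290)],120,210,4,400,0)
bs=px([(406,427),(467,328),(597,377),(548,490),(793,495),(763,573)],194,298,4,400,300)
bs=[bs[0],bs[1],bs[2],bs[3],bs[4],bs[5]]
u=[(.048,.016,.06),(.048,-.016,.06),(-.036,-.016,.06),(-.036,.016,.06)]
ut=px([(172,45),(228,45),(228,175),(172,175)],294,220,5,0,0)
us=px([(120,386),(93,420),(220,478),(245,440)],313,160,5,0,300)
us=px([(120,386),(93,420),(220,478),(245,440)],313,160,5,0,300)
print('init corners',back('top',bt[:4],.032).round(3).tolist(),back('scene',bs[:4],.032).round(3).tolist())
print('u',back('top',ut,.06).round(3).tolist(),back('scene',us,.06).round(3).tolist())
print(fit([('top',b+f,bt)],[.57,.29,.1]))
print(fit([('scene',b+f,bs)],[.57,.29,.1]))
print(fit([('top',u,ut)],[.52,-.23,0]))
def order(n,m,uv): return uv
for o in ([1,0,3,2],[0,1,2,3]): print(fit([('scene',u,[us[i] for i in o])],[.52,-.23,0]))
E
```

```text
init corners [[0.608, 0.334, 0.032], [0.62, 0.267, 0.032], [0.532, 0.25, 0.032], [0.521, 0.319, 0.032]] [[0.608, 0.335, 0.032], [0.619, 0.268, 0.032], [0.536, 0.252, 0.032], [0.518, 0.32, 0.032]]
u [[0.565, -0.216, 0.06], [0.565, -0.252, 0.06], [0.482, -0.25, 0.06], [0.482, -0.215, 0.06]] [[0.565, -0.249, 0.06], [0.564, -0.215, 0.06], [0.482, -0.213, 0.06], [0.483, -0.248, 0.06]]
(array([0.5705349 , 0.29248124, 0.17907901]), array([ 0.4,  0.2, -0.3,  0.5, -0.7, -0.6,  0.6, -0.3,  0.1,  0.4, -0.1,
       -0.2]))
(array([0.57130347, 0.29400253, 0.18506305]), array([ 0.4, -0.2, -0.4,  0.2, -0.2,  0.9, -1.3, -1.8,  0.7,  0.4,  0.4,
       -0.2]))
(array([ 0.51716211, -0.23312884, -0.01739441]), array([ 0.5, -0.2, -0.6, -0.1, -0.5,  0.2,  0.6,  0.1]))
(array([ 0.51739643, -0.23109722, -0.01692241]), array([-0.3, -0.4, -0.3,  0.1,  0.4,  0.6,  0.2, -0.3]))
(array([ 0.51931105, -0.23592372,  0.74183251]), array([ -3.1,  14.4,  -0.4,  -0.2,   2.3, -15.2,   0.4,   0.1]))
```

```bash
cat > go.py <<'E'
import sys
from h import *
# args: x y z yaw ; tool y along yaw+90deg; prints shift needed in current tool frame (cm), and after turn
x,y,z,w=map(float,sys.argv[1:5]); s=get_state(); q=s['orientation']
M=R.from_quat([q[1],q[2],q[3],q[0]]).as_matrix(); h=np.arctan2(M[1,1],M[0,1])
e=(w+np.pi/2-h+np.pi/2)%np.pi-np.pi/2
d=np.array([x,y,z])-s['tcp_pos']
M2=R.from_rotvec([0,0,e]).as_matrix()@M
print('turn',round(-e,4),'shift now',(M.T@d*100).round(2),'after turn',(M2.T@d*100).round(2),'tilt',M[:,2].round(3),'tcp',s['tcp_pos'].round(4),'F',s['wrist_force'].round(1),'gap',round(s['finger_gap'],4),'grip',round(s['grip_force'],1),'t',s['clock'])
E
python3 -m inch '[0,0,0,-0.064,0,0,0,-0.064,0,0,0,-0.064,0,0,0,-0.064,0,0,0,-0.064]' 1; python3 go.py 0.517 -0.232 0.2 -0.017
```

```text
clock: 0.52
tcp_pos: [0.1894, 0.5426, 0.2418]
orientation: [-0.0, 0.006, 1.0, -0.0]
wrist_force: [0.1, 0.1, -0.5]
finger_gap: 0.0856
grip_force: 0.0
turn 0.0043 shift now [-33.75 -77.04   4.23] after turn [-34.08 -76.89   4.23] tilt [-0.    -0.001 -1.   ] tcp [0.1894 0.5426 0.2418] F [ 0.1  0.1 -0.5] gap 0.0856 grip 0.0 t 0.5167
```

```bash
for i in 1 2 3 4 5; do python3 -m inch '[-1.36,-3.08,0,0,-1.36,-3.08,0,0,-1.36,-3.08,0,0,-1.36,-3.08,0,0,-1.36,-3.08,0,0]' | grep tcp; done; python3 -m inch '[0,0,0,0.004,0,0,0,0,0,0,0,0,0,0,0,0,0,0,0,0]' >/dev/null; python3 go.py 0.517 -0.232 0.04 -0.017
```

```text
tcp_pos: [0.255, 0.3863, 0.2418]
tcp_pos: [0.3206, 0.2312, 0.2421]
tcp_pos: [0.3862, 0.0761, 0.2422]
tcp_pos: [0.4518, -0.079, 0.242]
tcp_pos: [0.5174, -0.2339, 0.2417]
turn -0.0014 shift now [-1.000e-02 -1.000e-01  2.025e+01] after turn [-1.000e-02 -1.000e-01  2.025e+01] tilt [-0.  0. -1.] tcp [ 0.5169 -0.2311  0.2425] F [0.3 0.2 0.2] gap 0.0854 grip 0.0 t 3.0167
```

Descend with fingers open, then grip.

```bash
python3 -m inch '[0,-0.1,3,0,0,0,3,0,0,0,3,0,0,0,3,0,0,0,2,0]'|grep -E 'tcp|force'; python3 -m inch '[0,0,1.5,0,0,0,1.5,0,0,0,1.5,0,0,0,1,0,0,0,0.7,0]'|grep -E 'tcp|force'; python3 -m inch '[0,0,0,0,0,0,0,0,0,0,0,0,0,0,0,0,0,0,0,0]'|grep -E 'tcp|force'
python3 - <<'E'
from h import *
snap('scene','s2.png',(290,110,430,215),5.5)
E
```

```text
tcp_pos: [0.516, -0.2315, 0.1001]
wrist_force: [-0.5, 0.9, -0.7]
grip_force: 0.0
tcp_pos: [0.5168, -0.2322, 0.0395]
wrist_force: [-0.2, 0.9, 0.7]
grip_force: 0.0
tcp_pos: [0.5178, -0.2337, 0.0412]
wrist_force: [-0.4, -0.6, -0.0]
grip_force: 0.0
```

View pics/s2.png

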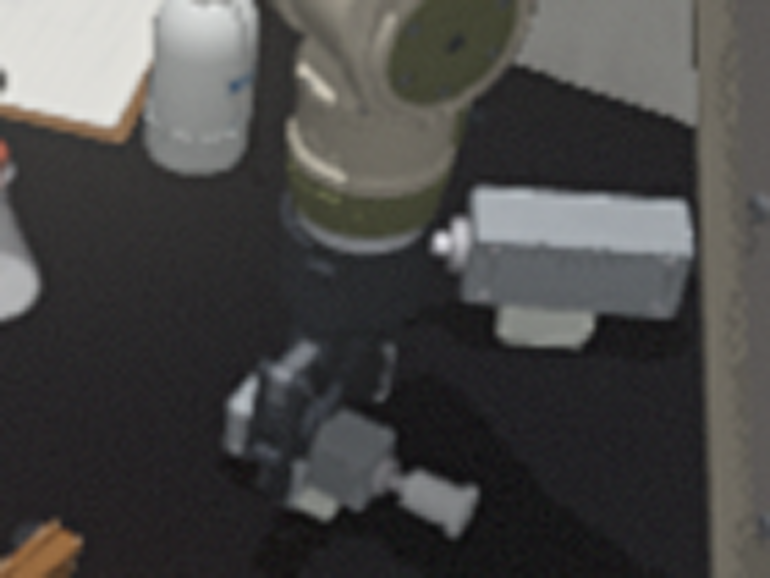

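The fingers straddle the housing (crop about (320,430)) and the knob is clear at (440,500). Closing and lifting.

```bash
for i in 1 2 3; do python3 -m inch '[0,0,0,0,0,0,0,0,0,0,0,0,0,0,0,0,0,0,0,0]' -1 60|grep -E 'gap|force'; done; python3 -m inch '[0,0,-0.5,0,0,0,-1,0,0,0,-2,0,0,0,-3,0,0,0,-3,0]'|grep -E 'tcp|gap|force';python3 -m inch '[0,0,-3,0,0,0,-3,0,0,0,-3,0,0,0,-1.5,0,0,0,0,0]'|grep -E 'tcp|gap|force'; python3 go.py 0.571 0.293 0.24 0.182
```

```text
wrist_force: [-0.5, -0.5, -4.7]
finger_gap: 0.031
grip_force: 59.6
wrist_force: [-0.0, 1.7, 2.8]
finger_gap: 0.0309
grip_force: 60.5
wrist_force: [-0.5, 0.8, 4.8]
finger_gap: 0.0314
grip_force: 60.5
tcp_pos: [0.5158, -0.2326, 0.1351]
wrist_force: [0.6, -0.8, -3.8]
finger_gap: 0.0314
grip_force: 59.9
tcp_pos: [0.5187, -0.2343, 0.2447]
wrist_force: [1.2, -0.4, -3.5]
finger_gap: 0.0312
grip_force: 60.2
turn -0.2018 shift now [-4.18 52.83  0.3 ] after turn [-14.69  50.92   0.37] tilt [ 0.006 -0.004 -1.   ] tcp [ 0.5187 -0.2343  0.2447] F [ 1.2 -0.4 -3.5] gap 0.0312 grip 60.2 t 6.4
```

```bash
python3 -m inch '[0,0,0,-0.04,0,0,0,-0.04,0,0,0,-0.04,0,0,0,-0.04,0,0,0,-0.04]' >/dev/null; for i in 1 2 3 4; do python3 -m inch '[-0.73,2.53,0,0,-0.73,2.53,0,0,-0.73,2.53,0,0,-0.73,2.53,0,0,-0.73,2.53,0,0]'|grep tcp; done;  python3 -m inch '[0,0,0,0,0,0,0,0,0,0,0,0,0,0,0,0,0,0,0,0]'>/dev/null; python3 go.py 0.571 0.293 0.10 0.182
```

```text
tcp_pos: [0.5293, -0.101, 0.2382]
tcp_pos: [0.5425, 0.0299, 0.2383]
tcp_pos: [0.5558, 0.1607, 0.2381]
tcp_pos: [0.5692, 0.2915, 0.2379]
turn -0.0032 shift now [-0.17  0.33 13.99] after turn [-0.17  0.33 13.99] tilt [-0.001 -0.    -1.   ] tcp [0.5701 0.2895 0.2399] F [ 0.4 -0.5 -5. ] gap 0.0311 grip 60.8 t 8.9
```

```bash
python3 -m inch '[-0.15,0.2,3,-0.003,0,0,3,0,0,0,3,0,0,0,3,0,0,0,2,0]' >/dev/null;  python3 -m inch '[0,0,1,0,0,0,0,0,0,0,0,0,0,0,0,0,0,0,0,0]'>/dev/null; python3 go.py 0.571 0.293 0.085 0.182
python3 - <<'E'
from h import *
snap('scene','s3.png'); snap('top','t3.png')
S=cv2.imread('pics/raw_s3.png'); T=cv2.imread('pics/raw_t3.png')
c=lambda im,x0,y0,s:cv2.resize(im[y0:y0+600//s,x0:x0+400//s],(400,600//s*s),interpolation=cv2.INTER_CUBIC)
cv2.imwrite('pics/c3.png',np.hstack([c(S,190,270,4),c(T,130,190,5)]))
# unit held pose prediction: origin below tcp by 40mm
s=get_state(); print(s['tcp_pos'])
E
```

```text
turn 0.001 shift now [0.19 0.01 0.76] after turn [0.19 0.01 0.76] tilt [ 0.004  0.001 -1.   ] tcp [0.5729 0.2933 0.0926] F [-0.6  1.  -3.9] gap 0.0314 grip 60.8 t 9.7333
[0.57245594 0.29326229 0.0921556 ]
```

View pics/c3.png

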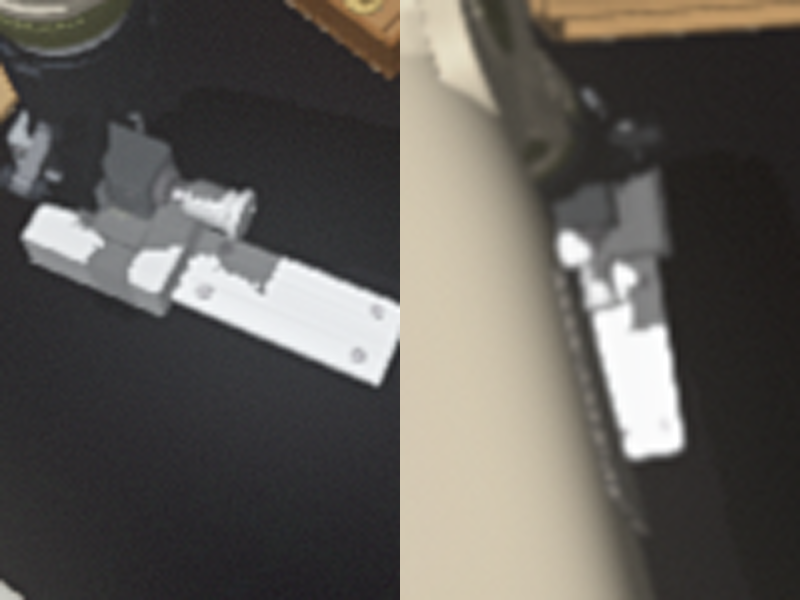

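Over the socket, scene crop: housing front edge near (165,150)–(160,205), flange at about (245,213). I'll compare these with the projected prediction.

Run:
```python
from h import *
t=np.array([0.5725,.2933,.0922-.04]);w=.182
def W(m): m=np.array(m); c,s=np.cos(w),np.sin(w); return t+np.c_[c*m[:,0]-s*m[:,1],s*m[:,0]+c*m[:,1],m[:,2]]
P=[(-.086,0,.041),(-.086,0,.055),(-.086,0,.027),(-.036,.016,.06),(-.036,-.016,.06),(-.036,-.016,.024),(-.036,.016,.024),(-.042,0,.041)]
p=proj('scene',W(P)); q=((p-[190,270]+.5)*4-.5)
for a,b in zip(P,q): print(a,b.round(0))
im=cv2.imread('pics/c3.png')
for b in q: cv2.circle(im,tuple(int(v) for v in b.round()),1,(0,0,255),-1)
cv2.imwrite('pics/c3b.png',cv2.resize(im[90:290,0:270],None,fx=2.9,fy=2.9,interpolation=cv2.INTER_CUBIC))
```

```text
(-0.086, 0, 0.041) [247. 219.]
(-0.086, 0, 0.055) [245. 207.]
(-0.086, 0, 0.027) [248. 231.]
(-0.036, 0.016, 0.06) [145. 194.]
(-0.036, -0.016, 0.06) [173. 143.]
(-0.036, -0.016, 0.024) [180. 175.]
(-0.036, 0.016, 0.024) [152. 225.]
(-0.042, 0, 0.041) [173. 189.]
```

View pics/c3b.png

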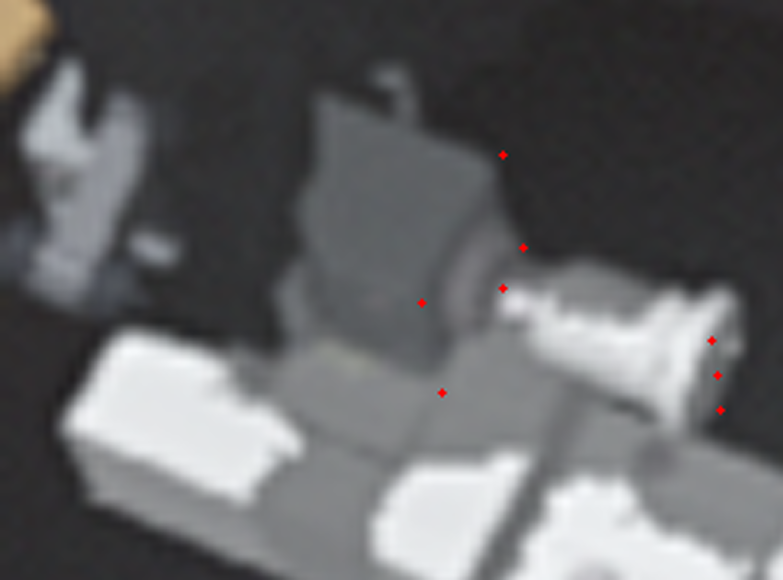

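The prediction agrees to within about 2 mm. I'll shift 1.5 mm and descend slowly, watching the force.

```bash
python3 -m inch '[0.15,0,0.5,0,0,0,0.5,0,0,0,0,0,0,0,0,0,0,0,0,0]'|grep -E 'tcp|wrist';  for i in 1 2 3; do python3 -m inch '[0,0,0.1,0,0,0,0.1,0,0,0,0.1,0,0,0,0.1,0,0,0,0,0]'|grep -E 'tcp|wrist'; done; python3 go.py 0.571 0.293 0.048 0.182
```

```text
tcp_pos: [0.5696, 0.2926, 0.08]
wrist_force: [0.7, 0.1, -4.4]
tcp_pos: [0.5697, 0.2925, 0.076]
wrist_force: [-0.7, 0.2, -3.5]
tcp_pos: [0.5697, 0.2925, 0.072]
wrist_force: [-0.6, 0.3, -3.6]
tcp_pos: [0.5697, 0.2925, 0.068]
wrist_force: [-0.3, 0.5, -4.6]
turn 0.0012 shift now [-0.14  0.02  2.  ] after turn [-0.14  0.02  2.  ] tilt [-0. -0. -1.] tcp [0.5697 0.2925 0.068 ] F [-0.3  0.5 -4.6] gap 0.0315 grip 60.8 t 11.5
```

```bash
python3 -m inch '[-0.1,0,0,0,0,0,0.1,0,0,0,0.1,0,0,0,0.1,0,0,0,0,0]'|grep -E 'tcp|wrist';  for i in 1 2; do python3 -m inch '[0,0,0.1,0,0,0,0.1,0,0,0,0.1,0,0,0,0,0,0,0,0,0]'|grep -E 'tcp|wrist'; done
```

```text
tcp_pos: [0.5707, 0.2927, 0.065]
wrist_force: [-0.1, -0.3, -4.4]
tcp_pos: [0.5708, 0.2927, 0.0622]
wrist_force: [0.2, -0.7, -4.4]
tcp_pos: [0.5708, 0.2927, 0.0592]
wrist_force: [-0.1, -0.3, -4.9]
```

```bash
for i in 1 2 3; do python3 -m inch '[0,0,0.1,0,0,0,0.1,0,0,0,0.1,0,0,0,0,0,0,0,0,0]'|grep -E 'tcp|wrist'; done; python3 -m inch '[0,0,0.1,0,0,0,0.1,0,0,0,0,0,0,0,0,0,0,0,0,0]'|grep -E 'tcp|wrist'; python3 go.py 0.571 0.293 0.048 0.182
```

```text
tcp_pos: [0.5708, 0.2928, 0.0562]
wrist_force: [0.5, -0.7, -4.5]
tcp_pos: [0.5707, 0.2927, 0.0532]
wrist_force: [0.4, 0.1, -4.2]
tcp_pos: [0.5708, 0.2928, 0.0502]
wrist_force: [0.4, -0.6, -4.0]
tcp_pos: [0.571, 0.2928, 0.0485]
wrist_force: [-0.3, -0.1, -2.6]
turn 0.0012 shift now [-0.    0.01  0.05] after turn [-0.    0.01  0.05] tilt [ 0.  0. -1.] tcp [0.571  0.2928 0.0485] F [-0.3 -0.1 -2.6] gap 0.0308 grip 61.0 t 14.4167
```

Contact is starting. I'll press lightly to seat it, then release.

```bash
python3 -m inch '[0,0,0.1,0,0,0,0,0,0,0,0,0,0,0,0,0,0,0,0,0]'|grep -E 'tcp|wrist'; python3 -m inch '[0,0,0.1,0,0,0,0,0,0,0,0,0,0,0,0,0,0,0,0,0]'|grep -E 'tcp|wrist'
```

```text
tcp_pos: [0.571, 0.2928, 0.0485]
wrist_force: [-2.1, -1.5, 4.5]
tcp_pos: [0.571, 0.2928, 0.0485]
wrist_force: [-5.7, -2.1, 11.0]
```

```bash
python3 -m inch '[0,0,0.15,0,0,0,0,0,0,0,0,0,0,0,0,0,0,0,0,0]'|grep -E 'tcp|wrist'; python3 -m inch '[0,0,-0.2,0,0,0,0,0,0,0,0,0,0,0,0,0,0,0,0,0]'|grep -E 'tcp|wrist'; for i in 1 2; do python3 -m inch '[0,0,0,0,0,0,0,0,0,0,0,0,0,0,0,0,0,0,0,0]' 1|grep -E 'tcp|wrist|gap'; done; python3 -m inch '[0,0,-1,0,0,0,-2,0,0,0,-3,0,0,0,-3,0,0,0,-3,0]'|grep -E 'tcp|wrist|gap';  python3 -m inch '[1.5,0,0,0,2,0,0,0,2,0,0,0,1.3,0,0,0,0,0,0,0]'|grep -E 'tcp|wrist|gap'; python3 -m inch '[0,0,0,0,0,0,0,0,0,0,0,0,0,0,0,0,0,0,0,0]' 1|grep gap;python3 - <<'E'
from h import *
snap('scene','s4.png',(190,290,290,365),8)
b=np.array([.571,.293,.008]);w=.182
def W(m): m=np.array(m); c,s=np.cos(w),np.sin(w); return b+np.c_[c*m[:,0]-s*m[:,1],s*m[:,0]+c*m[:,1],m[:,2]]
P=[(-.086,0,.055),(-.086,0,.027),(-.068,.01,.041),(-.068,-.01,.041),(-.036,.016,.06),(-.036,-.016,.06),(-.036,.016,.024),(.048,.016,.06),(.048,.016,.024)]
print(proj('scene',W(P)).round(1).tolist())
im=cv2.imread('pics/s4.png')
for p in proj('scene',W(P)): cv2.circle(im,tuple(int(v) for v in ((p-[190,290]+.5)*8)),3,(0,0,255),-1)
cv2.imwrite('pics/s4m.png',im)
E
python3 go.py 0.5041 0.2807 0.041 0.182
```

```text
tcp_pos: [0.571, 0.2928, 0.0484]
wrist_force: [-7.3, -3.3, 19.1]
tcp_pos: [0.5711, 0.2929, 0.0484]
wrist_force: [-4.2, -1.6, 10.7]
tcp_pos: [0.5709, 0.2928, 0.0465]
wrist_force: [-1.1, -0.2, 0.5]
finger_gap: 0.0854
tcp_pos: [0.5709, 0.2928, 0.0468]
wrist_force: [0.1, -0.0, -0.6]
finger_gap: 0.0854
tcp_pos: [0.5706, 0.2927, 0.1688]
wrist_force: [0.8, -0.1, 0.4]
finger_gap: 0.0852
tcp_pos: [0.5014, 0.2801, 0.1679]
wrist_force: [1.5, 0.6, 0.0]
finger_gap: 0.0856
finger_gap: 0.0851
[[252.8, 330.9], [253.6, 336.5], [243.9, 334.7], [247.9, 326.8], [228.7, 327.9], [235.5, 315.4], [230.4, 335.1], [195.3, 314.2], [197.9, 321.6]]
turn 0.0009 shift now [ 0.02  0.04 12.56] after turn [ 0.02  0.04 12.56] tilt [-0. -0. -1.] tcp [0.5044 0.2804 0.1666] F [0.1 0.2 0.1] gap 0.0852 grip 0.0 t 18.2167
```

View pics/s4m.png

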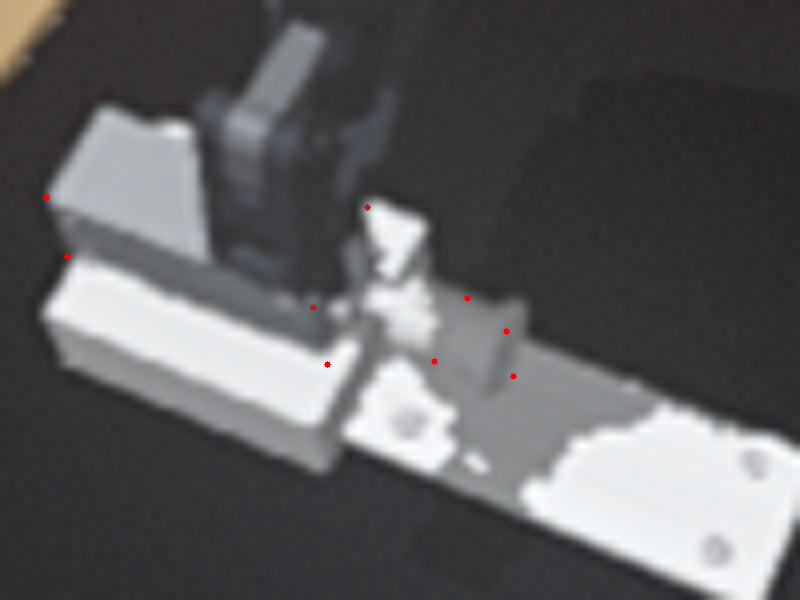

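The unit is home: the housing lies flush on the block and the projected corners at (47,197), (68,256) and (313,307) sit on its edges. Next I descend on the knob and pinch it.

```bash
python3 -m inch '[0,0.03,3,0,0,0,3,0,0,0,3,0,0,0,2,0,0,0,1,0]'|grep -E 'wrist'; python3 -m inch '[0,0,0.5,0,0,0,0,0,0,0,0,0,0,0,0,0,0,0,0,0]'|grep -E 'tcp|wrist'; python3 go.py 0.5041 0.2807 0.041 0.182;  for i in 1 2 3; do python3 -m inch '[0,0,0,0,0,0,0,0,0,0,0,0,0,0,0,0,0,0,0,0]' -1 60|grep -E 'tcp|gap|force'; done; python3 go.py 0.5041 0.2807 0.041 0.182
```

```text
wrist_force: [-0.5, 0.8, 0.7]
tcp_pos: [0.5051, 0.2811, 0.0434]
wrist_force: [-0.1, 0.9, 0.5]
turn 0.0012 shift now [ 0.11 -0.03  0.24] after turn [ 0.11 -0.03  0.24] tilt [ 0.003  0.001 -1.   ] tcp [0.5051 0.2811 0.0434] F [-0.1  0.9  0.5] gap 0.0849 grip 0.0 t 19.05
tcp_pos: [0.504, 0.2807, 0.0419]
wrist_force: [2.1, 2.7, 0.4]
finger_gap: 0.0256
grip_force: 1.8
tcp_pos: [0.5042, 0.2808, 0.0421]
wrist_force: [0.3, 0.2, 2.7]
finger_gap: 0.0185
grip_force: 58.5
tcp_pos: [0.5041, 0.2808, 0.042]
wrist_force: [0.4, -0.8, 4.9]
finger_gap: 0.0183
grip_force: 58.6
turn 0.0012 shift now [ 0.  -0.   0.1] after turn [ 0.  -0.   0.1] tilt [ 0.  0. -1.] tcp [0.5041 0.2808 0.042 ] F [ 0.4 -0.8  4.9] gap 0.0183 grip 58.6 t 20.3
```

```bash
python3 -m inch '[0.2,0,0,0,0.3,0,0,0,0.5,0,0,0,0.5,0,0,0,0.5,0,0,0]'|grep -E 'tcp|wrist'; python3 -m inch '[0.5,0,0,0,0.5,0,0,0,0.5,0,0,0,0.3,0,0,0,0.1,0,0,0]'|grep -E 'tcp|wrist';  python3 -m inch '[0,0,0,0,0,0,0,0,0,0,0,0,0,0,0,0,0,0,0,0]'|grep -E 'tcp|wrist|gap|grip'
python3 - <<'E'
from h import *
s=get_state(); print(np.hypot(*(s['tcp_pos'][:2]-[.5041,.2808])))
snap('scene','s5.png',(205,295,285,355),10)
b=np.array([.571,.293,.008]);w=.182
def W(m): m=np.array(m); c,s=np.cos(w),np.sin(w); return b+np.c_[c*m[:,0]-s*m[:,1],s*m[:,0]+c*m[:,1],m[:,2]]
im=cv2.imread('pics/s5.png')
P=[(-.042,0.0105,.041),(-.042,-.0105,.041),(-.042,0,.0515),(-.036,.016,.06),(-.036,.016,.024),(-.126,0,.055),(-.126,0,.027)]
for p in proj('scene',W(P)): cv2.circle(im,tuple(int(v) for v in ((p-[205,295]+.5)*10)),2,(0,0,255),-1)
cv2.imwrite('pics/s5m.png',im)
E
```

```text
tcp_pos: [0.4847, 0.2771, 0.042]
wrist_force: [5.1, 0.4, 0.6]
tcp_pos: [0.4663, 0.2738, 0.0421]
wrist_force: [8.0, 0.8, -1.1]
tcp_pos: [0.4668, 0.2739, 0.0421]
wrist_force: [7.6, 0.2, -0.5]
finger_gap: 0.0183
grip_force: 58.5
0.03798333701525546
```

View pics/s5m.png

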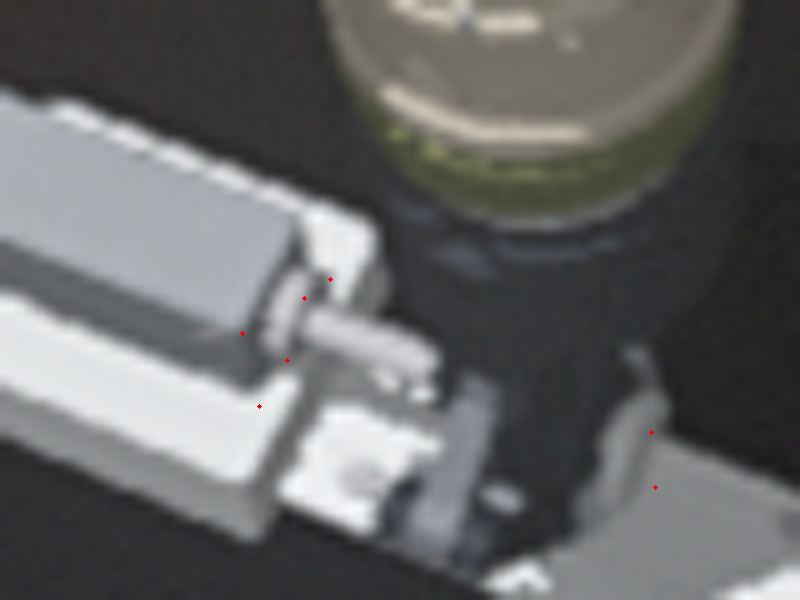

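The unit stays home. The collar mouth is at about (300,315) and the rod is out about 38 mm, just short of the ring mark. Pulling the last 2 mm.

```bash
python3 -m inch '[0.1,0,0,0,0.12,0,0,0,0,0,0,0,0,0,0,0,0,0,0,0]'|grep -E 'tcp|wrist'; for i in 1 2; do python3 -m inch '[0,0,0,0,0,0,0,0,0,0,0,0,0,0,0,0,0,0,0,0]'|grep -E 'tcp|wrist|gap|grip'; done
python3 - <<'E'
from h import *
L=[];I=[]
for k in range(10):
    I.append(eyes.read_camera('scene').astype(float)); L.append(get_state()['tcp_pos'])
print(np.hypot(*(np.mean(L,0)[:2]-[.5041,.2808])),np.std(L,0))
im=np.mean(I,0)[:,:,::-1][312:342,222:262]
cv2.imwrite('pics/s6.png',np.clip(cv2.resize(im,None,fx=20,fy=20,interpolation=cv2.INTER_CUBIC),0,255).astype(np.uint8))
E
```

```text
tcp_pos: [0.4647, 0.2735, 0.0421]
wrist_force: [6.8, 0.7, -1.1]
tcp_pos: [0.4647, 0.2735, 0.0421]
wrist_force: [7.6, 1.2, -1.1]
finger_gap: 0.018
grip_force: 58.5
tcp_pos: [0.4647, 0.2735, 0.0421]
wrist_force: [7.1, 0.5, -0.4]
finger_gap: 0.0182
grip_force: 58.5
0.040057995530171704 [1.32766635e-05 1.22066974e-05 1.45879884e-05]
```

View pics/s6.png

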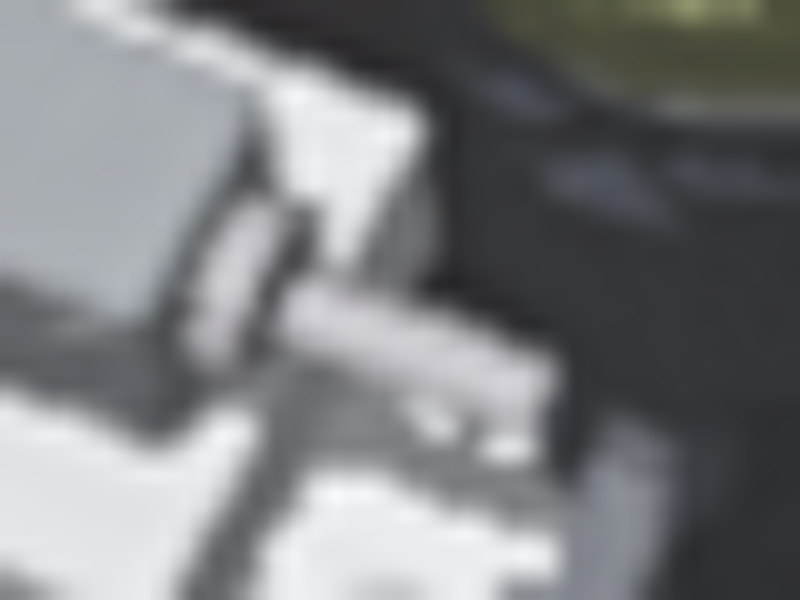

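The ring's outer half shows as a dark band at the collar mouth (about (270,300)). The measured pull is 40.06 mm and holding steady, with about 7 N on the wrist as expected from the spring.

```bash
python3 -c "
from workcell import env; print(env.hand_in())"
```

```text
the job is handed in; nothing more can be done
None
```

The smaller unit is fully home in the larger base with its rod over the foot, and the job was handed in with the knob gripped at a measured 40.06 mm of pull, the ring mark at the collar mouth.

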